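# Make up a microscopy kit and a weighing kit for the class

## Task

Make up two class kits from the stock on the lab bench. The microscopy kit goes in the oblong tray: the slide box in the long compartment and the small dropper bottle in the short one; the weighing kit goes in the round tray: the jar in one half and the large weight in the other. Stand each thing upright and flat on the tray's floor and let go; leave the large dropper bottle and the small weight where they are.

Things in the scene. Friction and masses are not known exactly. Their poses are not given: they have to be found in the camera images.
- slide_box_center (a point): Closed grey plastic box for glass slides with a plain paper patch on its lid, 84 mm long (its x), 42 mm wide (its y), 44 mm high, 110 to 180 g, loose, standing flat on its base. The point is its centre, 22 mm above its underside.
- small_dropper_center (a point): The smaller of two round upright dropper bottles (clear plastic with a paper band, white collar and pointed white nozzle): body 36 mm across and 54 mm high, 84 mm high to the nozzle's tip, 40 to 65 g, loose. The point is on its axis, half-way up the body, 27 mm above its underside; z is up.
- large_dropper_center (a point): The larger dropper bottle, same make-up: body 52 mm across and 80 mm high, 118 mm high to the nozzle's tip, loose. Not needed: it stays where it is. The point is on its axis, 40 mm above its underside.
- jar_center (a point): Squat round glass jar with a white screw lid, 58 mm across, 62 mm high, 130 to 200 g, loose, upright. The point is on its axis, half-way up, 31 mm above its underside; z is up.
- large_weight_center (a point): The larger of two polished steel balance weights (a cylinder with a knob on top): cylinder 38 mm across and 46 mm high, 62 mm high to the top of the knob (knob 24 mm across), 480 g, loose, upright. The point is on its axis, half-way up the cylinder, 23 mm above its underside; z is up.
- small_weight_center (a point): The smaller steel weight, same shape: cylinder 24 mm across and 30 mm high, 42 mm high to the top of the knob, loose. Not needed: it stays where it is. The point is on its axis, 15 mm above its underside.
- oblong_tray: White oblong tray, fixed to the bench, 188 mm long (its x) by 76 mm wide (its y), floor 4 mm thick, walls 4 mm thick with their top 12 mm above the bench. Origin: centre of its underside. A cross wall (same height) divides it into a long compartment, inside 112 mm (x) by 68 mm (y), its centre at x = -34 mm, y = 0 in the tray's frame, and a short compartment, inside 64 mm (x) by 68 mm (y), its centre at x = +58 mm, y = 0. It may be turned any way about the vertical.
- round_tray: White round tray, fixed to the bench, 192 mm across outside, 184 mm inside, floor 4 mm thick, rim 4 mm thick with its top 12 mm above the bench. Origin: centre of its underside. A straight wall 4 mm thick and as high as the rim, along the tray's x axis through its centre, divides it into two equal halves; a good place to set a thing is 46 mm from the centre along +y or -y of the tray. It may be turned any way about the vertical.
Mind the look-alikes: they are no part of the job. Leave any brown, green or pink look-alike of the part that bears large_weight_center alone.

How it is judged:
At the end, for the whole second after the job is handed in: Slide box in the long compartment, small dropper in the short (centred within 17 mm each way); jar and large weight wholly in opposite halves of the round tray; all at rest, flat on the floor (height 3 mm, tilt 0.08 rad), released. Large dropper and small weight within 15 mm of their start (x of slide_box_center in the frame of oblong_tray between -0.051 and -0.017 m and y of slide_box_center in the frame of oblong_tray between -0.017 and 0.017 m and z of slide_box_center in the frame of oblong_tray between 0.023 and 0.029 m and angle between each of slide_box_center, small_dropper_center, jar_center, large_weight_center's own z axis and vertical below 0.08 rad and linear speed of each of slide_box, small_dropper, jar, large_weight, large_dropper, small_weight below 0.02 m/s and angular speed of each of slide_box, small_dropper, jar, large_weight below 0.2 rad/s and x of small_dropper_center in the frame of oblong_tray between 0.041 and 0.075 m and y of small_dropper_center in the frame of oblong_tray between -0.017 and 0.017 m and z of small_dropper_center in the frame of oblong_tray between 0.028 and 0.034 m and horizontal distance between jar_center and round_tray below 0.065 m and z of jar_center in the frame of round_tray between 0.032 and 0.038 m and horizontal distance between large_weight_center and round_tray below 0.075 m and z of large_weight_center in the frame of round_tray between 0.024 and 0.03 m and ((y of jar_center in the frame of round_tray above 0.029 m and y of large_weight_center in the frame of round_tray below -0.019 m) or (y of jar_center in the frame of round_tray below -0.029 m and y of large_weight_center in the frame of round_tray above 0.019 m)) and distance of each of large_dropper_center, small_weight_center from where it was at the start of the episode below 0.015 m); the robot touches nothing.
It fails at once if the large dropper bottle is moved by more than 15 mm (distance of large_dropper_center from where it was at the start of the episode above 0.015 m).
It fails at once if the small weight is moved by more than 15 mm (distance of small_weight_center from where it was at the start of the episode above 0.015 m).
It also fails if it takes over 106 s, if anything falls off the work surface, if the arm or the gripper's body presses on something with over 40 N, if the wrist force passes 120 N, or if a joint passes its speed limit or range.

## Robot

A 6-joint arm with a two-finger parallel gripper is mounted at the origin on the work surface. World frame = base frame: x ahead of the robot, y to its left, z up, the work surface at z = 0. Lengths are in m, angles in rad, forces in N, time in s.
With the tool pointing down it reaches from about 0.325 to 0.925 m from the base axis. Payload 3.1 kg.
Tool frame: the origin (TCP) lies between the finger pads; the fingertips stand 25 mm ahead of it and the grasp point (between the pads) lies 6 mm ahead of it; x points along the fingers, y is the direction in which the jaws open and shut, and the axes are right-handed (so a half turn about x gives the same grasp; the last joint's range is limited). The gripper opens to 85 mm and grips with 20 to 120 N. Pads are 22 mm wide; open, the fingers measure 114 mm over their backs; the gripper's body (76 mm by 85 mm) begins 54 mm behind the grasp point. The pads swing forward as they close: fully open they stand 13 mm farther back than shut.
Start: joints at [-1.229, 0.217, 1.613, -0, 1.311, -0.112], TCP at [0.274, -0.562, 0.256] pointing down, gripper open.
Joint ranges: [-2.75, 2.75], [-0.78, 2.1], [0.31, 2.55], [-1.13, 4.27], [0.13, 2.63], [-2.58, 2.58]. Speed limits (rad/s): [2.79, 2.79, 3.14, 3.14, 3.14, 3.14].

## Interface

Orientations are given as a rotation vector (axis times angle).
In Python, from bench import sensors, snapshot, camera_model, ticket gives the robot as it stands. The module is installed in compiled form; this text tells all that it offers.
- The arm moves only by the shell command python3 -m crank 'ROWS' [FORCE]. ROWS is JSON, a list of rows, each a list of 5 numbers: the shift along the tool's x, y, z in cm, then the turn about the tool's x in rad, then the finger opening in cm, from 0 to 8.54. A call has exactly 8 rows; each row is the pose to reach, as a shift and turn from the pose measured when the call began, along the tool's axes at that moment; what a row does not reach only later rows make up. A row lasts 1/8 s, in which the tool goes at most 62.5 mm and 10.7 degrees, less where a joint would pass 70% of its speed; a pose out of reach is approached as far as the arm can. A call with a gripper value outside its range is refused whole. The fingers move at their own pace and stop on an object; FORCE is the grip in N (left out, the last holds). Time passes only in rows, so rows that repeat a pose let the fingers close, or fill a call up. It gives the time, the measured TCP pose, the force and the opening at its end, in the units of the state.
- sensors.get_state(): the state, without advancing time (a new reading comes with each control period).
- snapshot(name): name is "scene" or "side" or "wrist"; returns (picture, depth): 420x560x3 uint8, red, green, blue; 420x560 float32, m along the optical axis (not along the pixel's ray), 0 where there is no reading.
- camera_model(name): a dict with "fx", "fy", "cx", "cy" (pixels), "R" (3x3) and "t" (3): a world point X has camera coordinates R X + t; the wrist camera has in their place "hand_eye" (4x4, takes a point from camera to tool coordinates, whose origin is the TCP and whose axes are the tool frame's). Camera axes: x right, y down, z forward; pixel columns grow to the right and rows downward; lengths in m; the calibration is good to about 2 mm. A picture is of the moment at which its call begins: read the wrist's pose just before it. camera_model takes no time and is no camera call.
- ticket.sign_off(): hands the job in, once; it reports no verdict.
The state is a dict: "time_s": time; "qpos": joint angles; "qd": joint speeds; "joint_efforts": joint torques, N m; "position": TCP position; "ee_rot": TCP orientation; "ft_force": force on the tool from outside, world axes, zero at the start; "ft_torque": the same for the moment, N m; "width": opening from 0.0 (shut) to 1.0 (fully open).
Only numpy, scipy, OpenCV 4.12 (cv2) and the standard library are available. Lean on these libraries where they do the work, as an engineer would, in place of code of your own. Each camera call takes 0.05 s, during which the arm holds its last target.

## Working session

There is one attempt and no reset: what is moved stays moved. The work goes in short steps, Python scripts to look and compute and a shell command to move; the robot and the scene stay as the last step left them, time stands still between calls to the robot, and variables do not carry over. Pictures are saved under pics/ and viewed, and the job is handed in when it is done.

```bash
mkdir -p pics; ls; python3 - <<'E'
from bench import sensors, snapshot, camera_model
import cv2,numpy as np
s=sensors.get_state();print({k:np.round(v,3) for k,v in s.items()})
for n in["scene","side","wrist"]:
    p,d=snapshot(n);cv2.imwrite(f"pics/{n}0.png",p[:,:,::-1]);np.savez(f"{n}0.npz",p=p,d=d)
    m=camera_model(n);print(n,{k:np.round(v,4).tolist() for k,v in m.items()})
    print((d==0).mean())
E
```

```text
pics
{'time_s': np.float64(0.0), 'qpos': array([-1.229,  0.218,  1.615,  0.   ,  1.311, -0.112]), 'qd': array([-0.001, -0.001,  0.   ,  0.002, -0.001,  0.001]), 'joint_efforts': array([ 0.0000e+00, -3.9685e+01, -3.0385e+01, -0.0000e+00,  1.0000e-02,
       -0.0000e+00]), 'position': array([ 0.274, -0.561,  0.255]), 'ee_rot': array([ 1.97 ,  0.457, -1.971]), 'ft_force': array([-0.048,  0.223,  0.305]), 'ft_torque': array([ 0.029, -0.041, -0.047]), 'width': np.float64(1.001)}
scene {'fx': 415.5874, 'fy': 415.5874, 'cx': 278.6395, 'cy': 210.2925, 'R': [[0.1079, 0.9942, -0.0034], [0.5837, -0.0662, -0.8093], [-0.8048, 0.0853, -0.5874]], 't': [-0.0513, -0.2667, 1.2765]}
0.003966836734693877
side {'fx': 470.4091, 'fy': 470.4091, 'cx': 273.7958, 'cy': 208.7905, 'R': [[-0.9836, -0.1791, -0.0203], [-0.0923, 0.5974, -0.7966], [0.1548, -0.7817, -0.6041]], 't': [0.5029, 0.0725, 0.9429]}
0.003937074829931973
wrist {'fx': 303.5446, 'fy': 303.5446, 'cx': 280.7094, 'cy': 206.0146, 'hand_eye': [[-0.0006, -0.3113, 0.9503, -0.1174], [1.0, -0.0013, 0.0002, -0.0007], [0.0012, 0.9503, 0.3113, -0.079], [0.0, 0.0, 0.0, 1.0]]}
0.004034863945578232
```

View pics/scene0.png

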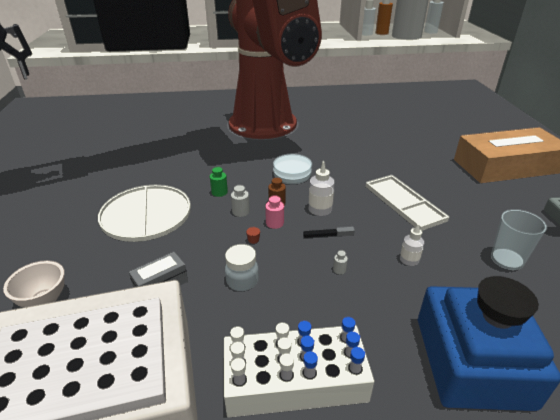

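View pics/side0.png

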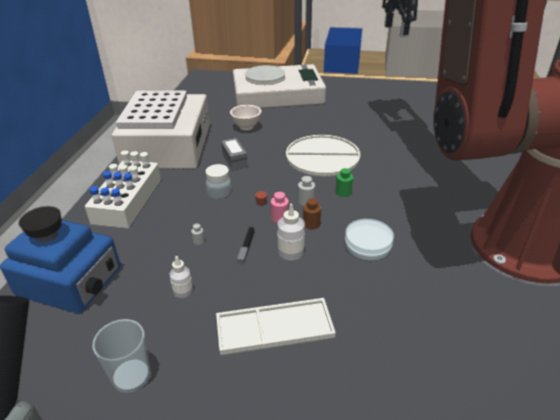

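View pics/wrist0.png

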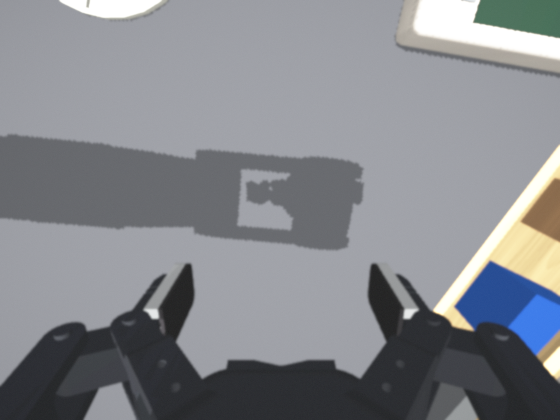

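```bash
cat > h.py <<'E'
import numpy as np,cv2
from bench import camera_model
def cloud(n,d):
    m=camera_model(n);R=np.array(m["R"]);t=np.array(m["t"])
    v,u=np.mgrid[:420,:560]
    X=np.stack([(u-m["cx"])/m["fx"]*d,(v-m["cy"])/m["fy"]*d,d],-1)
    P=(X-t)@R; P[d==0]=np.nan
    return P
def ray(n,u,v,z):
    m=camera_model(n);R=np.array(m["R"]);t=np.array(m["t"])
    r=R.T@np.array([(u-m["cx"])/m["fx"],(v-m["cy"])/m["fy"],1]);c=-R.T@t
    return c+r*(z-c[2])/r[2]
E
python3 - <<'E'
from h import *
x0,x1,y0,y1,s=0.25,0.85,-0.45,0.35,800  # px per m
for n in["scene","side"]:
    f=np.load(f"{n}0.npz");P=cloud(n,f["d"])
    m=np.isfinite(P[...,0])
    tab=m&(abs(P[...,2])<0.01);print(n,"table z med",np.median(P[...,2][tab]))
    im=np.zeros((480,640,3),np.uint8)
    q=m&(P[...,2]<0.16)
    pts=P[q];c=f["p"][q];o=np.argsort(pts[:,2]);pts=pts[o];c=c[o]
    col=((y1-pts[:,1])*s).astype(int);row=((x1-pts[:,0])*s).astype(int)
    k=(col>=0)&(col<640)&(row>=0)&(row<480)
    for a in(0,1):
      for b in (0,1):
        im[np.clip(row[k]+a,0,479),np.clip(col[k]+b,0,639)]=c[k][:,::-1]
    for i in range(7):
        r=int((x1-0.25-0.1*i)*s);cv2.putText(im,f"x{.25+.1*i:.2f}",(0,r),0,.35,(0,255,255));cv2.line(im,(0,r),(8,r),(0,255,255))
    for i in range(9):
        r=int((y1+0.45-0.1*i)*s);cv2.putText(im,f"y{-.45+.1*i:.2f}",(r,10),0,.35,(0,255,255));cv2.line(im,(r,0),(r,8),(0,255,255))
    cv2.imwrite(f"pics/top_{n}.png",im)
f=np.load("scene0.npz")["p"][:,:,::-1]
cv2.imwrite("pics/crop_a.png",cv2.resize(f[140:300,80:280],None,fx=4,fy=4,interpolation=cv2.INTER_CUBIC)[:600])
E
```

```text
scene table z med 7.67139186636777e-06
side table z med 0.0011787476469898388
```

View pics/top_scene.png

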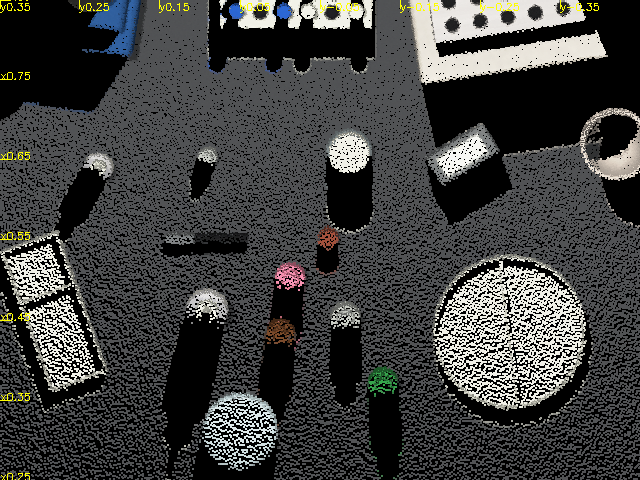

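View pics/top_side.png

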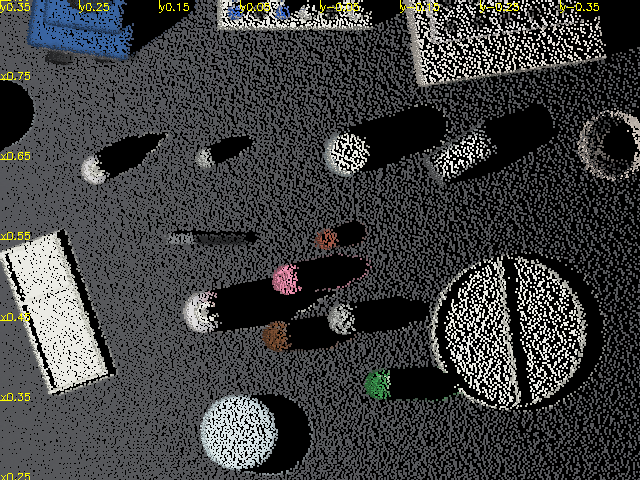

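View pics/crop_a.png

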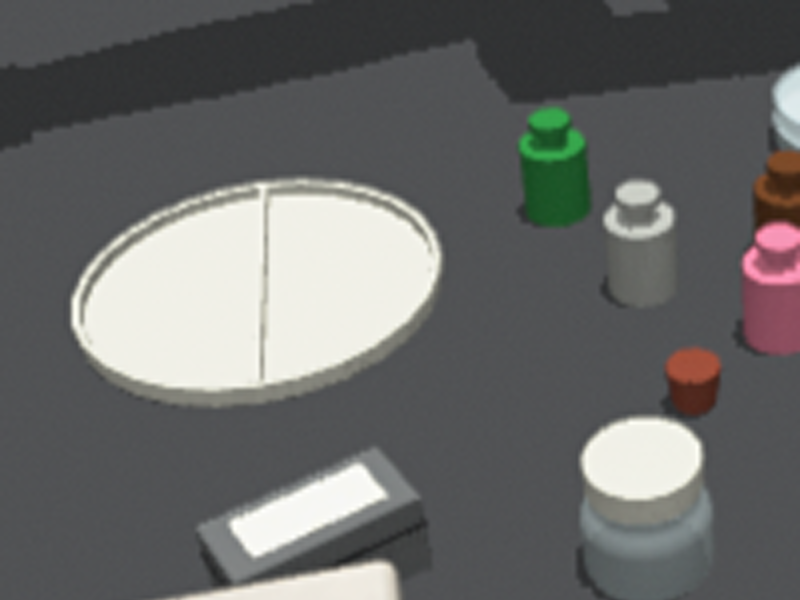

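```bash
python3 - <<'E'
from h import *
C={n:(cloud(n,np.load(f"{n}0.npz")["d"]),np.load(f"{n}0.npz")["p"]) for n in("scene","side")}
def rep(name,cx,cy,r,zt,tol=.004):
    for n,(P,p) in C.items():
        Q=P.reshape(-1,3);Q=Q[np.isfinite(Q[:,0])]
        Q=Q[np.hypot(Q[:,0]-cx,Q[:,1]-cy)<r]
        zs=Q[:,2].max();K=Q[abs(Q[:,2]-zt)<tol]
        if len(K)>2:
            (a,b),rad=cv2.minEnclosingCircle((K[:,:2]*1000).astype(np.float32))
            print(name,n,"zmax %.4f"%zs,len(K),"mean",np.round(K.mean(0),4),"circ",np.round([a,b,rad],1))
rep("jar",.657,-.087,.05,.062)
rep("LWknob",.453,-.08,.03,.062)
rep("LWshoulder",.453,-.08,.03,.046)
rep("pink knob",.50,-.012,.03,.062,.02)
rep("brown knob",.435,0,.03,.062,.02)
rep("green knob",.375,-.127,.03,.062,.02)
rep("SD shoulder",.645,.228,.035,.054)
rep("SD nozzle",.645,.228,.035,.078,.006)
rep("SD collar",.645,.228,.035,.064,.004)
rep("SW",.655,.094,.03,.042)
rep("LD",.46,.1,.04,.11,.008)
# boxes
for n,(P,p) in C.items():
    m=(abs(P[...,2]-.044)<.006)&(P[...,0]>.6)&(P[...,0]<.71)&(P[...,1]<-.17)&(P[...,1]>-.29)
    K=(P[m][:,:2]*1000).astype(np.float32);print("box",n,m.sum(),cv2.minAreaRect(K),np.median(P[m][:,2]))
    m=(P[...,2]>.007)&(P[...,2]<.018)&(P[...,0]>.3)&(P[...,0]<.6)&(P[...,1]>.2)&(P[...,1]<.4)
    K=(P[m][:,:2]*1000).astype(np.float32);print("tray walls",n,m.sum(),cv2.minAreaRect(K))
    m=(P[...,2]>.002)&(P[...,2]<.018)&(P[...,0]>.3)&(P[...,0]<.6)&(P[...,1]>.2)&(P[...,1]<.4)
    K=(P[m][:,:2]*1000).astype(np.float32);print("tray all",n,m.sum(),cv2.minAreaRect(K))
    m=(P[...,2]>.008)&(P[...,2]<.018)&(P[...,0]>.3)&(P[...,0]<.58)&(P[...,1]<-.17)&(P[...,1]>-.42)
    K=(P[m][:,:2]*1000).astype(np.float32);c=cv2.minEnclosingCircle(K);print("round",n,m.sum(),c)
    q=K[np.hypot(*(K-np.array(c[0])).T)<75];l=cv2.fitLine(q,cv2.DIST_HUBER,0,.01,.01).ravel();print(len(q),l,np.degrees(np.arctan2(l[1],l[0])))
E
```

```text
jar scene zmax 0.0637 523 mean [ 0.662  -0.0856  0.0617] circ [660.5 -85.7  26.2]
jar side zmax 0.0668 245 mean [ 0.6577 -0.082   0.0627] circ [659.5 -84.9  27.5]
LWknob scene zmax 0.0636 66 mean [ 0.4546 -0.0813  0.0613] circ [453.  -80.9  13. ]
LWknob side zmax 0.0651 68 mean [ 0.4519 -0.0774  0.0622] circ [452.2 -79.1  12.7]
LWshoulder scene zmax 0.0636 124 mean [ 0.4593 -0.0812  0.0457] circ [453.6 -81.2  19.4]
LWshoulder side zmax 0.0651 114 mean [ 0.4513 -0.0736  0.0463] circ [453.2 -79.9  20.4]
pink knob scene zmax 0.0642 228 mean [ 0.5073 -0.0125  0.0515] circ [503.  -12.1  18.7]
pink knob side zmax 0.0653 213 mean [ 0.5003 -0.0055  0.0524] circ [500.8  -9.4  19.5]
brown knob scene zmax 0.0639 195 mean [ 0.4369 -0.0008  0.0514] circ [ 4.332e+02 -1.000e-01  1.910e+01]
brown knob side zmax 0.0652 224 mean [0.4302 0.0059 0.0525] circ [430.9   2.3  19.4]
green knob scene zmax 0.0638 176 mean [ 0.3763 -0.1275  0.0516] circ [ 373.4 -126.6   19.4]
green knob side zmax 0.0657 180 mean [ 0.3703 -0.1218  0.052 ] circ [ 371.1 -125.8   19. ]
SD shoulder scene zmax 0.0850 73 mean [0.6465 
[... 1127 characters left out ...]
, 86.97916412353516)
round scene 654 ((436.0850524902344, -287.4958801269531), 97.80694580078125)
100 [ 9.9204814e-01  1.2585911e-01  4.4090704e+02 -2.8533972e+02] 7.2303705
box side 314 ((657.1281127929688, -224.7443389892578), (41.73017501831055, 88.23133087158203), 30.61090660095215) 0.044943742137701914
tray walls side 1370 ((459.55126953125, 283.5625305175781), (188.1598358154297, 79.38138580322266), 20.07259750366211)
tray all side 7790 ((449.9814147949219, 299.98590087890625), (199.95201110839844, 299.9449462890625), 89.99945831298828)
round side 525 ((435.7603454589844, -283.21759033203125), 99.57025909423828)
135 [ 9.9166405e-01  1.2885034e-01  4.3789746e+02 -2.8414465e+02] 7.403162
```

```bash
python3 - <<'E'
from h import *
f=np.load("scene0.npz")["p"][:,:,::-1]
g=np.load("side0.npz")["p"][:,:,::-1]
a=cv2.resize(f[160:280,330:460],(520,480),interpolation=cv2.INTER_CUBIC)
b=cv2.resize(f[140:300,80:280],None,fx=4,fy=4)
cv2.imwrite("pics/crop_b.png",a)
cv2.imwrite("pics/crop_c.png",cv2.resize(g[290:360,205:345],None,fx=5,fy=5,interpolation=cv2.INTER_CUBIC))
E
```

```text
(no output)
```

View pics/crop_b.png

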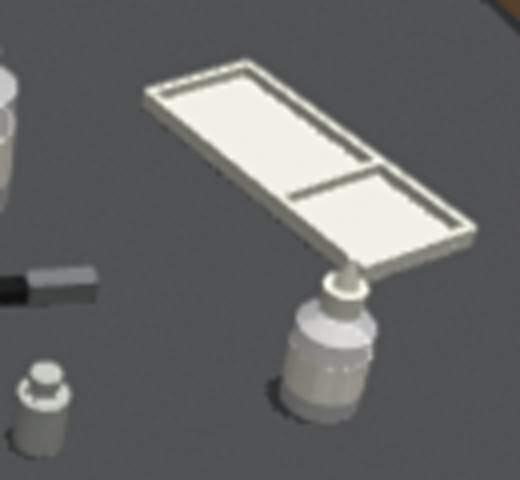

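View pics/crop_c.png

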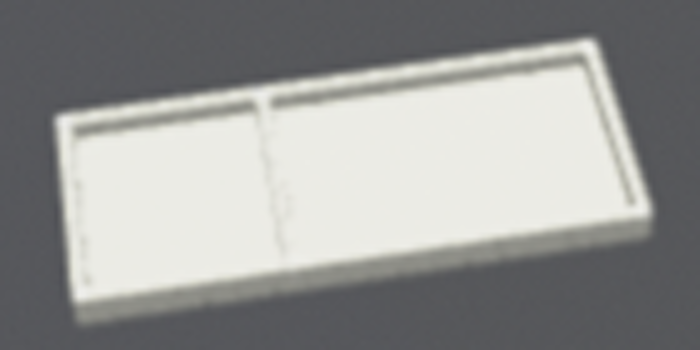

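```bash
cat > go.py <<'E'
import sys,numpy as np
from scipy.spatial.transform import Rotation as Ro
from bench import sensors
# args: x y z yawdeg(of jaw, mod 180)
s=sensors.get_state();R=Ro.from_rotvec(s["ee_rot"]).as_matrix();p=np.array(s["position"])
yaw=np.degrees(np.arctan2(R[1,1],R[0,1]))
print("t",round(float(s["time_s"]),2),"p",p.round(4),"yaw %.1f"%yaw,"q",np.round(s["qpos"],2),"w %.3f mm %.1f"%(s["width"],85.4*s["width"]),"F",np.round(s["ft_force"],1),"tilt",R[:,0].round(3))
if len(sys.argv)>4:
    t=np.array(list(map(float,sys.argv[1:4])));d=R.T@(t-p)*100
    dy=(float(sys.argv[4])-yaw+90)%180-90
    print("shift cm",d.round(2),"turn",-np.radians(dy).round(3),"alt",(-np.radians(dy-np.sign(dy)*180)).round(3),"rows>=",np.linalg.norm(d)/6.25,abs(dy)/10.7)
E
python3 go.py .6575 -.226 .16 30.5
python3 - <<'E'
from h import *
for n in("scene","side"):
    P=cloud(n,np.load(f"{n}0.npz")["d"]);
    for nm,(a,b,c,d) in dict(dev=(.7,.78,-.35,-.17),rack=(.74,.85,-.13,.1)).items():
        m=(P[...,0]>a)&(P[...,0]<b)&(P[...,1]>c)&(P[...,1]<d)&(P[...,2]>.05);print(n,nm,P[m].min(0).round(3),P[m].max(0).round(3))
E
```

```text
t 0.15 p [ 0.2738 -0.5612  0.2553] yaw -64.0 q [-1.23  0.22  1.61  0.    1.31 -0.11] w 0.998 mm 85.2 F [-0.3 -0.3  0.2] tilt [-0.001  0.002 -1.   ]
shift cm [  9.56 -13.29 -49.18] turn 1.492 alt -1.649 rows>= 8.293228914788221 7.990388436909838
scene dev [ 0.746 -0.35   0.05 ] [ 0.78  -0.17   0.103]
scene rack [ 0.817 -0.114  0.05 ] [0.85  0.074 0.086]
side dev [ 0.743 -0.349  0.05 ] [ 0.78  -0.17   0.104]
side rack [ 0.813 -0.114  0.05 ] [0.85  0.077 0.087]
```

```bash
python3 -m crank '[[0.5,-1.7,-6,-0.18,6.2],[1,-3.3,-12,-0.36,6.2],[1.5,-5,-18,-0.54,6.2],[2,-6.6,-24,-0.72,6.2],[2.5,-8.3,-30,-0.9,6.2],[3,-10,-36,-1.08,6.2],[3.5,-11.6,-42,-1.26,6.2],[4,-13.0,-47.5,-1.44,6.2]]' 60; python3 go.py .6575 -.226 .16 30.5
```

```text
time_s: 1.15
position: [0.645, -0.2342, 0.215]
ee_rot: [0.964, 1.349, -0.963]
ft_force: [0.1, -0.4, 0.5]
width: 0.724
t 1.15 p [ 0.645  -0.2342  0.215 ] yaw 18.9 q [-0.45  0.38  1.49  0.    1.27 -0.78] w 0.724 mm 61.9 F [ 0.1 -0.4  0.5] tilt [-0.001  0.002 -1.   ]
shift cm [ 5.5   1.45 -0.36] turn -0.203 alt 2.939 rows>= 0.9118989345538929 1.0857363613946245
```

```bash
python3 -m crank '[[2,1.45,-0.36,-0.1,6.2],[4,1.45,-0.36,-0.2,6.2],[5.5,1.45,-0.36,-0.2,6.2],[5.5,1.45,-0.36,-0.2,6.2],[5.5,1.45,-0.36,-0.2,6.2],[5.5,1.45,-0.36,-0.2,6.2],[5.5,1.45,-0.36,-0.2,6.2],[5.5,1.45,-0.36,-0.2,6.2]]'; python3 go.py .6575 -.226 .037 30.5; python3 - <<'E'
from bench import snapshot,sensors,camera_model
import cv2,numpy as np
from scipy.spatial.transform import Rotation as Ro
s=sensors.get_state();p,d=snapshot("wrist");cv2.imwrite("pics/w1.png",p[:,:,::-1])
m=camera_model("wrist");v,u=np.mgrid[:420,:560];H=np.array(m["hand_eye"])
X=np.stack([(u-m["cx"])/m["fx"]*d,(v-m["cy"])/m["fy"]*d,d],-1)@H[:3,:3].T+H[:3,3]
P=X@Ro.from_rotvec(s["ee_rot"]).as_matrix().T+s["position"]
k=(d>0)&(abs(P[...,2]-.044)<.004)&(np.hypot(P[...,0]-.6575,P[...,1]+.226)<.06)
print(cv2.minAreaRect((P[k][:,:2]*1000).astype(np.float32)),k.sum())
k=(d>0)&(X[...,0]>-.03)&(X[...,0]<.06)&(abs(X[...,1])<.08)&(abs(X[...,2])<.02)
print("finger pts tool x max",X[k].max(0),X[k].min(0))
E
```

```text
time_s: 2.15
position: [0.6576, -0.2261, 0.1605]
ee_rot: [0.812, 1.415, -0.81]
ft_force: [-0.5, -0.6, 0.5]
width: 0.725
t 2.15 p [ 0.6576 -0.2261  0.1605] yaw 30.3 q [-0.43  0.45  1.5   0.    1.19 -0.96] w 0.725 mm 61.9 F [-0.5 -0.6  0.5] tilt [-0.     0.002 -1.   ]
shift cm [ 1.235e+01 -1.000e-02  0.000e+00] turn -0.003 alt 3.139 rows>= 1.9767444171370108 0.016271123699088706
((655.7083740234375, -227.94134521484375), (41.77802658081055, 84.02100372314453), 31.628490447998047) 4972
finger pts tool x max [0.02076808 0.06155373 0.01154992] [-0.02999873 -0.06397585 -0.01483358]
```

View pics/w1.png

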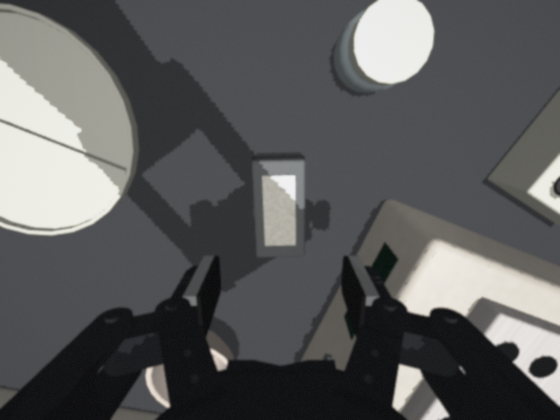

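```bash
python3 -m crank '[[4,-0.2,0,-0.02,6.2],[8,-0.2,0,-0.02,6.2],[11,-0.2,0,-0.02,6.2],[12.4,-0.2,0,-0.02,6.2],[12.4,-0.2,0,-0.02,6.2],[12.4,-0.2,0,-0.02,6.2],[12.4,-0.2,0,-0.02,3.5],[12.4,-0.2,0,-0.02,3.5]]' 60;python3 -m crank '[[0,0,0,0,3.5],[0,0,0,0,3.5],[0,0,0,0,3.5],[-3,0,0,0,3.5],[-8,0,0,0,3.5],[-13,0,0,0,3.5],[-17,0,0,0,3.5],[-17,0,0,0,3.5]]'; python3 go.py .428 .2715 .15 110
```

```text
time_s: 3.2
position: [0.6574, -0.2276, 0.0387]
ee_rot: [0.797, 1.417, -0.794]
ft_force: [2.2, 0.8, 6.1]
width: 0.482
time_s: 4.2
position: [0.6594, -0.2288, 0.2139]
ee_rot: [0.796, 1.408, -0.792]
ft_force: [0.9, 1.1, -1.4]
width: 0.48
t 4.2 p [ 0.6594 -0.2288  0.2139] yaw 31.5 q [-0.43  0.4   1.47  0.    1.26 -0.98] w 0.480 mm 41.0 F [ 0.9  1.1 -1.4] tilt [ 0.012 -0.004 -1.   ]
shift cm [  5.92   6.34 -54.81] turn -1.37 alt 1.771 rows>= 8.878083020913785 7.3378384986538645
```

```bash
python3 -m crank '[[0,0.7,-6,-0.17,3.5],[0,1.4,-12,-0.34,3.5],[0,2.1,-18,-0.51,3.5],[0,2.8,-24,-0.68,3.5],[0,3.5,-30,-0.85,3.5],[0,4.2,-36,-1.02,3.5],[0,4.9,-42,-1.19,3.5],[0,5.5,-48,-1.37,3.5]]';python3 go.py .428 .2715 .09 110
```

```text
time_s: 5.2
position: [0.453, 0.2104, 0.2071]
ee_rot: [-0.283, 1.546, 0.273]
ft_force: [0.1, 0.6, -1.7]
width: 0.483
t 5.2 p [0.453  0.2104 0.2071] yaw 110.3 q [ 0.3  -0.01  1.95 -0.01  1.19 -1.62] w 0.483 mm 41.3 F [ 0.1  0.6 -1.7] tilt [ 0.008 -0.005 -1.   ]
shift cm [11.66  6.68 -0.29] turn 0.005 alt -3.136 rows>= 2.1511484731190476 0.027808712802349925
```

```bash
python3 - <<'E'
from bench import snapshot
import cv2
p,d=snapshot("wrist");cv2.imwrite("pics/w2.png",p[:,:,::-1])
E
```

```text
(no output)
```

View pics/w2.png

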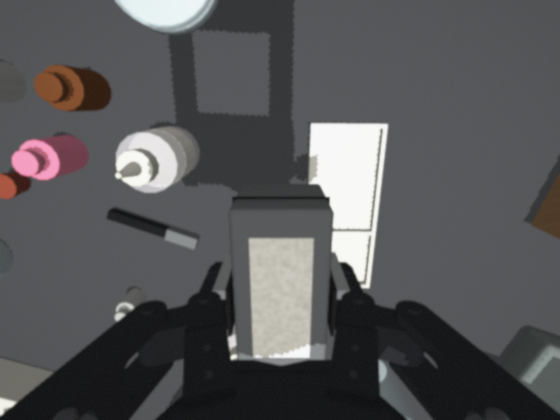

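```bash
python3 -m crank '[[0,5,-0.2,0,3.5],[4,6.7,-0.3,0,3.5],[8,6.7,-0.3,0,3.5],[11.5,6.7,-0.3,0,3.5],[11.5,6.7,-0.3,0,3.5],[11.5,6.7,-0.3,0,3.5],[11.5,6.7,-0.3,0,3.5],[11.5,6.7,-0.3,0,3.5]]';python3 go.py .428 .2715 .041 110; python3 - <<'E'
from bench import snapshot
import cv2,numpy as np
from h import *
p,d=snapshot("side");cv2.imwrite("pics/s2.png",cv2.resize(p[200:410,170:450,::-1],(800,600)))
p,d=snapshot("wrist")
from bench import camera_model
m=camera_model("wrist");v,u=np.mgrid[:420,:560];H=np.array(m["hand_eye"])
X=np.stack([(u-m["cx"])/m["fx"]*d,(v-m["cy"])/m["fy"]*d,d],-1)@H[:3,:3].T+H[:3,3]
k=(d>0)&(abs(X[...,1])<.019)&(abs(X[...,2])<.06)&(X[...,0]<.04)&(X[...,0]>-.03)
print(X[k].min(0),X[k].max(0),np.median(X[k],0))
E
```

```text
time_s: 6.25
position: [0.4239, 0.2786, 0.0933]
ee_rot: [-0.283, 1.546, 0.285]
ft_force: [-0.2, 0.3, -1.7]
width: 0.485
t 6.25 p [0.4239 0.2786 0.0933] yaw 110.8 q [ 0.44  0.17  2.01 -0.    0.96 -1.49] w 0.485 mm 41.4 F [-0.2  0.3 -1.7] tilt [ 0.006  0.003 -1.   ]
shift cm [ 5.23 -0.81  0.09] turn 0.013 alt -3.128 rows>= 0.8472191900771321 0.07121232044456068
[-0.00773008 -0.01899758 -0.04327199] [0.03781342 0.01899911 0.03555434] [-0.00539355  0.00012021 -0.01603919]
```

View pics/s2.png

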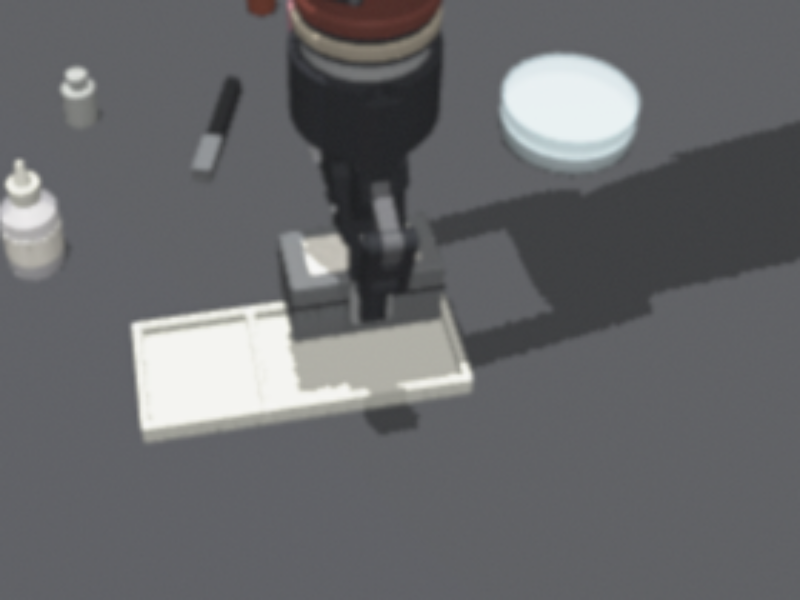

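```bash
python3 -m crank '[[0,-0.8,0.1,0,3.5],[2,-0.8,0.1,0,3.5],[3.5,-0.8,0.1,0,3.5],[4.4,-0.8,0.1,0.01,3.5],[4.8,-0.8,0.1,0.01,3.5],[5.0,-0.8,0.1,0.01,3.5],[5.0,-0.8,0.1,0.01,3.5],[5.0,-0.8,0.1,0.01,3.5]]';python3 go.py .428 .2715 .041 110
```

```text
time_s: 7.35
position: [0.4279, 0.2717, 0.0433]
ee_rot: [-0.275, 1.547, 0.278]
ft_force: [-0.2, -0.0, -2.7]
width: 0.48
t 7.35 p [0.4279 0.2717 0.0433] yaw 110.2 q [ 0.43  0.26  2.02  0.    0.85 -1.5 ] w 0.480 mm 41.0 F [-0.2 -0.  -2.7] tilt [ 0.006  0.003 -1.   ]
shift cm [ 0.23 -0.02  0.  ] turn 0.003 alt -3.138 rows>= 0.0365097330930522 0.018472147814332873
```

```bash
python3 -m crank '[[0.1,0,0,0,3.5],[0.2,0,0,0,3.5],[0.25,0,0,0,3.5],[0.25,0,0,0,3.5],[0.25,0,0,0,6],[0.25,0,0,0,6],[0.25,0,0,0,6],[0.25,0,0,0,6]]';python3 -m crank '[[-2,0,0,0,6],[-5,0,0,0,6],[-9,0,0,0,6],[-13,0,0,0,6],[-15,0,0,0,6],[-15,0,0,0,6],[-15,0,0,0,6],[-15,0,0,0,6]]';python3 go.py .640 .229 .16 110;python3 - <<'E'
from bench import snapshot
import cv2,numpy as np
from h import *
p,d=snapshot("side");cv2.imwrite("pics/s3.png",cv2.resize(p[200:410,170:450,::-1],(800,600)))
P=cloud("side",d);k=(P[...,2]>.035)&(P[...,2]<.06)&(np.hypot(P[...,0]-.428,P[...,1]-.2715)<.06)
print(cv2.minAreaRect((P[k][:,:2]*1000).astype(np.float32)),np.median(P[k][:,2]))
E
```

```text
time_s: 8.35
position: [0.4278, 0.2716, 0.0406]
ee_rot: [-0.275, 1.547, 0.278]
ft_force: [-1.3, 0.2, 1.3]
width: 0.699
time_s: 9.35
position: [0.4259, 0.2708, 0.1887]
ee_rot: [-0.276, 1.55, 0.277]
ft_force: [-0.3, 0.4, -0.7]
width: 0.701
t 9.35 p [0.4259 0.2708 0.1887] yaw 110.2 q [ 0.43  0.03  1.96  0.    1.15 -1.5 ] w 0.701 mm 59.8 F [-0.3  0.4 -0.7] tilt [ 0.002  0.001 -1.   ]
shift cm [  2.92 -11.31  18.64] turn 0.004 alt -3.138 rows>= 3.5202308331020378 0.018803358069907523
((429.03399658203125, 273.4161682128906), (84.46673583984375, 44.77220916748047), 20.247032165527344) 0.04887814480431422
```

View pics/s3.png

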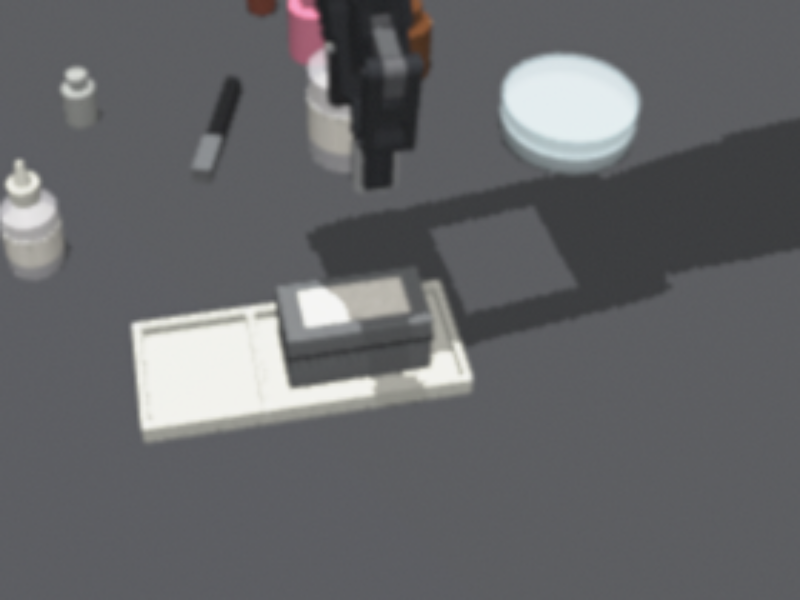

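```bash
python3 -m crank '[[0,-3,5,0,6],[0,-6,10,0,6],[0,-9,15,0,6],[1,-11.3,18.6,0,6],[2.9,-11.3,18.6,0,6],[2.9,-11.3,18.6,0,6],[2.9,-11.3,18.6,0,6],[2.9,-11.3,18.6,0,6]]';python3 go.py .640 .229 .045 110;python3 - <<'E'
from bench import snapshot,sensors,camera_model
import cv2,numpy as np
from scipy.spatial.transform import Rotation as Ro
s=sensors.get_state();p,d=snapshot("wrist");cv2.imwrite("pics/w4.png",p[:,:,::-1])
m=camera_model("wrist");v,u=np.mgrid[:420,:560];H=np.array(m["hand_eye"])
X=np.stack([(u-m["cx"])/m["fx"]*d,(v-m["cy"])/m["fy"]*d,d],-1)@H[:3,:3].T+H[:3,3]
P=X@Ro.from_rotvec(s["ee_rot"]).as_matrix().T+s["position"]
for a,b in((.07,.09),(.058,.07),(.045,.056),(.01,.05)):
    k=(d>0)&(P[...,2]>a)&(P[...,2]<b)&(np.hypot(P[...,0]-.64,P[...,1]-.229)<.035)
    if k.sum()>3: print(a,cv2.minEnclosingCircle((P[k][:,:2]*1000).astype(np.float32)),k.sum())
E
```

```text
time_s: 10.4
position: [0.6392, 0.2297, 0.1613]
ee_rot: [-0.277, 1.549, 0.278]
ft_force: [-0.1, -0.2, 0.1]
width: 0.702
t 10.4 p [0.6392 0.2297 0.1613] yaw 110.3 q [ 0.24  0.41  1.55  0.    1.17 -1.68] w 0.702 mm 59.9 F [-0.1 -0.2  0.1] tilt [ 0.004  0.002 -1.   ]
shift cm [ 1.163e+01 -1.000e-01  1.000e-02] turn 0.005 alt -3.137 rows>= 1.8610754110405836 0.024260854645175564
0.07 ((639.745849609375, 227.0072021484375), 6.651143550872803) 178
0.058 ((638.8395385742188, 227.84619140625), 9.940780639648438) 410
0.045 ((638.8019409179688, 227.8053741455078), 17.688568115234375) 812
0.01 ((638.5745239257812, 227.96676635742188), 18.139484405517578) 868
```

View pics/w4.png

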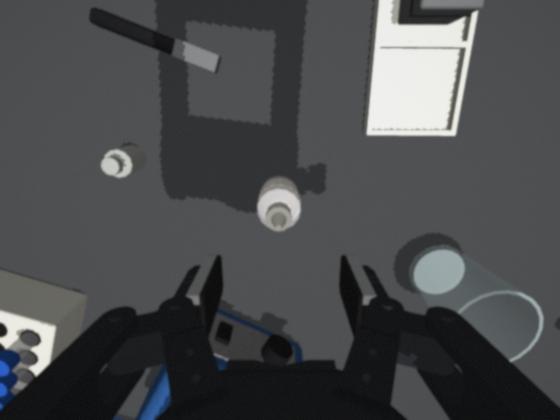

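```bash
python3 -m crank '[[4,-0.15,0,0,6],[8,-0.15,0,0,6],[10.5,-0.15,0,0,6],[11.6,-0.15,0,0,6],[11.6,-0.15,0,0,6],[11.6,-0.15,0,0,6],[11.6,-0.15,0,0,6],[11.6,-0.15,0,0,2.8]]' 40;python3 -m crank '[[0,0,0,0,2.8],[0,0,0,0,2.8],[0,0,0,0,2.8],[0,0,0,0,2.8],[-3,0,0,0,2.8],[-8,0,0,0,2.8],[-13,0,0,0,2.8],[-15,0,0,0,2.8]]'; python3 go.py .5145 .303 .2 110
```

```text
time_s: 11.45
position: [0.6411, 0.2286, 0.0467]
ee_rot: [-0.276, 1.547, 0.278]
ft_force: [1.0, 0.4, -0.0]
width: 0.505
time_s: 12.45
position: [0.6421, 0.2288, 0.2007]
ee_rot: [-0.276, 1.541, 0.278]
ft_force: [0.3, -0.3, -0.4]
width: 0.407
t 12.45 p [0.6421 0.2288 0.2007] yaw 110.3 q [ 0.24  0.37  1.52  0.    1.23 -1.69] w 0.407 mm 34.7 F [ 0.3 -0.3 -0.4] tilt [ 0.012  0.004 -1.   ]
shift cm [-0.06 11.38 -9.4 ] turn 0.004 alt -3.137 rows>= 2.3618393917283163 0.02383174899541387
```

```bash
python3 -m crank '[[0,5,-4.2,0,2.8],[0,10,-8.4,0,2.8],[2,11.4,-9.4,0,2.8],[6,11.4,-9.4,0,2.8],[10,11.4,-9.4,0,2.8],[13,11.4,-9.4,0,2.8],[13,11.4,-9.4,0,2.8],[13,11.4,-9.4,0,2.8]]'; python3 go.py .5145 .303 .049 110
python3 - <<'E'
from bench import snapshot,camera_model
import cv2,numpy as np
p,d=snapshot("side");cv2.imwrite("pics/s5.png",cv2.resize(p[200:410,170:450,::-1],(800,600)))
p,d=snapshot("wrist");m=camera_model("wrist");v,u=np.mgrid[:420,:560];H=np.array(m["hand_eye"])
X=np.stack([(u-m["cx"])/m["fx"]*d,(v-m["cy"])/m["fy"]*d,d],-1)@H[:3,:3].T+H[:3,3]
k=(d>0)&(abs(X[...,1])<.015)&(abs(X[...,2])<.03)&(X[...,0]<.03)&(X[...,0]>-.046)
for a in np.arange(-.045,.03,.005):
    q=k&(abs(X[...,0]-a)<.0025)
    if q.any(): print(round(a,3),X[q].mean(0).round(4),q.sum())
print(X[k][:,0].min())
E
```

```text
time_s: 13.45
position: [0.5162, 0.3037, 0.0696]
ee_rot: [-0.276, 1.541, 0.278]
ft_force: [0.9, -0.2, -0.0]
width: 0.407
t 13.45 p [0.5162 0.3037 0.0696] yaw 110.3 q [ 0.42  0.38  1.8  -0.    0.95 -1.51] w 0.407 mm 34.7 F [ 0.9 -0.2 -0. ] tilt [ 0.012  0.004 -1.   ]
shift cm [ 2.06 -0.01 -0.21] turn 0.004 alt -3.137 rows>= 0.33138270269227343 0.023645148563036008
-0.045 [-0.0445 -0.0048 -0.0177] 52
-0.04 [-0.0402 -0.008  -0.0131] 29
-0.035 [-0.0352  0.0004 -0.0032] 290
-0.03 [-0.0299  0.0005 -0.0046] 299
-0.025 [-0.0249  0.0004 -0.0055] 370
-0.02 [-0.0207  0.0003 -0.0058] 1187
-0.015 [-0.015   0.0001 -0.0099] 334
-0.01 [-0.0101  0.0002 -0.0099] 301
-0.005 [-0.0047  0.0005 -0.0093] 1323
-0.0 [-0.0006 -0.0006 -0.0129] 1076
0.005 [ 0.005   0.0003 -0.0176] 322
0.01 [ 0.01    0.0001 -0.0177] 286
0.015 [ 0.0148 -0.0001 -0.0179] 317
0.02 [ 0.02    0.0006 -0.018 ] 228
0.025 [ 0.0249 -0.0002 -0.0183] 218
-0.045938527618486005
```

View pics/s5.png

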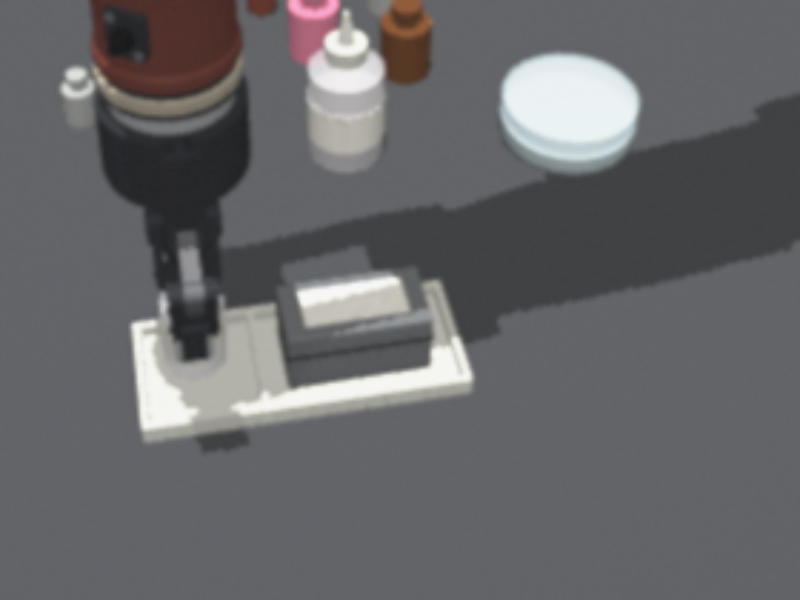

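```bash
python3 -m crank '[[1,0,-0.2,0,2.8],[1.5,0,-0.2,0,2.8],[1.8,0,-0.2,0,2.8],[1.95,0,-0.2,0,2.8],[2.05,0,-0.2,0,2.8],[2.05,0,-0.2,0,2.8],[2.05,0,-0.2,0,2.8],[2.05,0,-0.2,0,2.8]]'; python3 go.py .5145 .303 .049 110
```

```text
time_s: 14.55
position: [0.5158, 0.3036, 0.0509]
ee_rot: [-0.275, 1.537, 0.278]
ft_force: [-0.2, 0.5, 2.9]
width: 0.406
t 14.55 p [0.5158 0.3036 0.0509] yaw 110.3 q [ 0.42  0.4   1.8  -0.    0.92 -1.51] w 0.406 mm 34.7 F [-0.2  0.5  2.9] tilt [ 0.015  0.005 -1.   ]
shift cm [ 0.18 -0.01 -0.15] turn 0.004 alt -3.137 rows>= 0.0375766997374983 0.023678193518753318
```

Contact felt (+2.9 N): the bottle is on the floor. Release and rise.

```bash
python3 -m crank '[[0,0,0,0,5.6],[0,0,0,0,5.6],[0,0,0,0,5.6],[0,0,0,0,5.6],[-2,0,0,0,5.6],[-6,0,0,0,5.6],[-11,0,0,0,5.6],[-16,0,0,0,5.6]]';python3 go.py .660 -.0853 .2 7.3;python3 - <<'E'
from bench import snapshot
import cv2,numpy as np
from h import *
p,d=snapshot("side");cv2.imwrite("pics/s6.png",cv2.resize(p[200:410,170:450,::-1],(800,600)))
E
```

```text
time_s: 15.55
position: [0.5135, 0.3029, 0.2139]
ee_rot: [-0.275, 1.536, 0.279]
ft_force: [0.8, 0.4, -0.5]
width: 0.657
t 15.55 p [0.5135 0.3029 0.2139] yaw 110.3 q [ 0.42  0.19  1.73 -0.    1.21 -1.51] w 0.657 mm 56.1 F [ 0.8  0.4 -0.5] tilt [ 0.016  0.006 -1.   ]
shift cm [  1.41 -41.49   0.28] turn -1.345 alt 1.797 rows>= 6.642360495979915 7.200756799356136
```

View pics/s6.png

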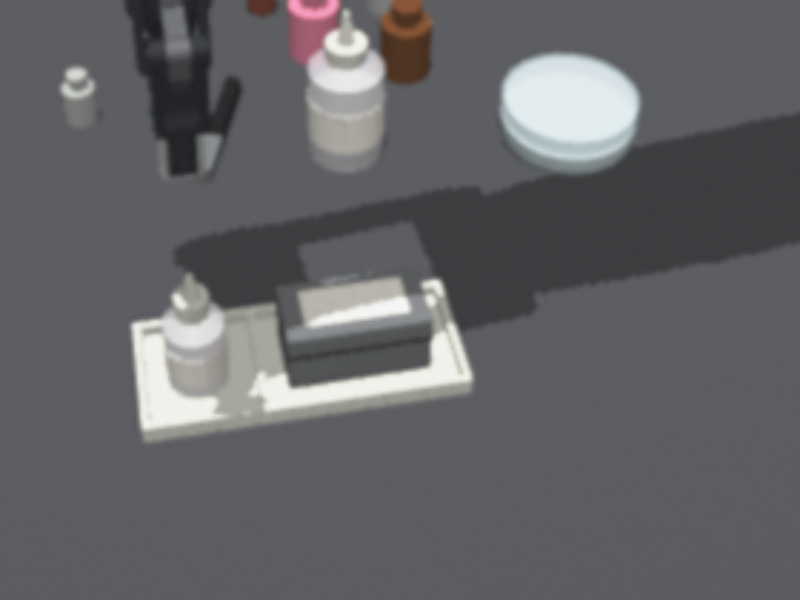

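```bash
python3 -m crank '[[0,-5.5,0,0.18,8.5],[0,-11,0,0.36,8.5],[0,-16.5,0,0.54,8.5],[0,-22,0,0.72,8.5],[0.3,-27.5,0,0.9,8.5],[0.6,-33,0,1.08,8.5],[1,-38,0,1.26,8.5],[1.4,-41.5,0.3,1.4,8.5]]';python3 go.py .660 -.0853 .16 30
```

```text
time_s: 16.6
position: [0.6653, -0.0858, 0.2102]
ee_rot: [0.837, 1.389, -0.797]
ft_force: [-0.4, 0.8, -0.4]
width: 0.998
t 16.6 p [ 0.6653 -0.0858  0.2102] yaw 29.7 q [-0.24  0.33  1.56  0.02  1.22 -0.76] w 0.998 mm 85.2 F [-0.4  0.8 -0.4] tilt [ 0.031  0.01  -0.999]
shift cm [ 5.01 -0.6  -0.34] turn -0.006 alt 3.136 rows>= 0.8083550348745817 0.02964178640562459
```

```bash
python3 -m crank '[[2,-0.6,-0.3,0,8.5],[4,-0.6,-0.3,0,8.5],[4.5,-0.6,-0.3,0,8.5],[4.5,-0.6,-0.3,0,8.5],[4.5,-0.6,-0.3,0,8.5],[4.5,-0.6,-0.3,0,8.5],[4.5,-0.6,-0.3,0,8.5],[4.5,-0.6,-0.3,0,8.5]]';python3 go.py .660 -.0853 .041 30;python3 - <<'E'
from bench import snapshot,sensors,camera_model
import cv2,numpy as np
from scipy.spatial.transform import Rotation as Ro
s=sensors.get_state();p,d=snapshot("wrist");cv2.imwrite("pics/w7.png",p[:,:,::-1])
m=camera_model("wrist");v,u=np.mgrid[:420,:560];H=np.array(m["hand_eye"])
X=np.stack([(u-m["cx"])/m["fx"]*d,(v-m["cy"])/m["fy"]*d,d],-1)@H[:3,:3].T+H[:3,3]
P=X@Ro.from_rotvec(s["ee_rot"]).as_matrix().T+s["position"]
for a,b in((.056,.068),(.01,.04)):
    k=(d>0)&(P[...,2]>a)&(P[...,2]<b)&(np.hypot(P[...,0]-.66,P[...,1]+.0855)<.04)
    if k.sum()>3: print(a,cv2.minEnclosingCircle((P[k][:,:2]*1000).astype(np.float32)),k.sum())
E
```

```text
time_s: 17.6
position: [0.6602, -0.0857, 0.1654]
ee_rot: [0.837, 1.388, -0.797]
ft_force: [-0.8, 0.1, 0.0]
width: 0.997
t 17.6 p [ 0.6602 -0.0857  0.1654] yaw 29.7 q [-0.24  0.37  1.6   0.02  1.14 -0.77] w 0.997 mm 85.1 F [-0.8  0.1  0. ] tilt [ 0.031  0.01  -0.999]
shift cm [12.43 -0.39 -0.13] turn -0.005 alt 3.136 rows>= 1.9900083140084612 0.029329900603995592
0.056 ((657.8258056640625, -86.1573257446289), 25.783666610717773) 3252
0.01 ((656.7649536132812, -84.76570129394531), 28.211528778076172) 812
```

View pics/w7.png

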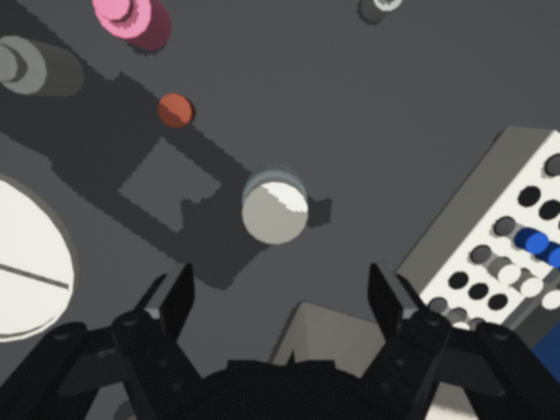

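```bash
python3 -m crank '[[4,-0.5,-0.2,0,8.5],[8,-0.5,-0.2,0,8.5],[11,-0.5,-0.2,0,8.5],[12.4,-0.5,-0.2,0,8.5],[12.4,-0.5,-0.2,0,8.5],[12.4,-0.5,-0.2,0,8.5],[12.4,-0.5,-0.2,0,8.5],[12.4,-0.5,-0.2,0,5]]' 50;python3 -m crank '[[0,0,0,0,5],[0,0,0,0,5],[0,0,0,0,5],[0,0,0,0,5],[0,0,0,0,5],[0,0,0,0,5],[0,0,0,0,5],[0,0,0,0,5]]'; python3 go.py .660 -.0853 .2 30
```

```text
time_s: 18.65
position: [0.6595, -0.0855, 0.0425]
ee_rot: [0.837, 1.386, -0.797]
ft_force: [0.7, -0.1, 0.2]
width: 0.81
time_s: 19.65
position: [0.6602, -0.0856, 0.0433]
ee_rot: [0.837, 1.385, -0.796]
ft_force: [-1.2, 0.6, 4.5]
width: 0.647
t 19.65 p [ 0.6602 -0.0856  0.0433] yaw 29.7 q [-0.24  0.52  1.65  0.02  0.94 -0.77] w 0.647 mm 55.3 F [-1.2  0.6  4.5] tilt [ 0.035  0.009 -0.999]
shift cm [-15.66   0.54   0.11] turn -0.005 alt 3.136 rows>= 2.5071709304624634 0.02901338701325326
```

```bash
python3 -m crank '[[-3,0,0,0,5],[-8,0,0,0,5],[-13,0,0,0,5],[-15,0,0,0,5],[-15.5,0,0,0,5],[-15.5,0,0,0,5],[-15.5,0,0,0,5],[-15.5,0,0,0,5]]'; python3 go.py .442 -.331 .2 7.3
```

```text
time_s: 20.65
position: [0.6539, -0.0868, 0.1961]
ee_rot: [0.837, 1.388, -0.797]
ft_force: [-1.1, -0.2, -1.7]
width: 0.647
t 20.65 p [ 0.6539 -0.0868  0.1961] yaw 29.7 q [-0.25  0.32  1.6   0.02  1.19 -0.77] w 0.647 mm 55.3 F [-1.1 -0.2 -1.7] tilt [ 0.031  0.01  -0.999]
shift cm [ -1.3  -30.47  10.73] turn 0.391 alt -2.751 rows>= 5.172558996384644 2.0919756270203758
```

```bash
python3 -m crank '[[0,0,0,0.05,5],[0,-2,0.7,0.1,5],[-0.2,-5,1.7,0.15,5],[-0.4,-9,3.1,0.2,5],[-0.6,-14,4.9,0.25,5],[-0.8,-19,6.7,0.3,5],[-1,-24.5,8.6,0.35,5],[-1.3,-30.5,10.7,0.39,5]]'; python3 go.py .442 -.331 .09 7.3
```

```text
time_s: 21.65
position: [0.44, -0.3314, 0.1997]
ee_rot: [1.136, 1.249, -1.09]
ft_force: [1.1, -1.7, -1.7]
width: 0.651
t 21.65 p [ 0.44   -0.3314  0.1997] yaw 7.2 q [-0.79  0.11  1.85  0.03  1.17 -0.93] w 0.651 mm 55.6 F [ 1.1 -1.7 -1.7] tilt [ 0.031  0.01  -0.999]
shift cm [10.97 -0.14  0.05] turn -0.001 alt 3.14 rows>= 1.75577325936978 0.007889485624991881
```

```bash
python3 -m crank '[[4,-0.1,0,0,5],[8,-0.1,0,0,5],[12,-0.1,0,0,5],[14,-0.1,0,0,5],[14.5,-0.1,0,0,5],[14.5,-0.1,0,0,5],[14.5,-0.1,0,0,5],[14.5,-0.1,0,0,5]]'; python3 go.py .442 -.331 .0473 7.3; python3 - <<'E'
from bench import snapshot,camera_model
import cv2,numpy as np
p,d=snapshot("scene");cv2.imwrite("pics/c8.png",cv2.resize(p[130:280,60:260,::-1],(800,600)))
E
```

```text
time_s: 22.65
position: [0.4442, -0.3309, 0.0561]
ee_rot: [1.136, 1.246, -1.089]
ft_force: [-1.3, -0.7, -1.2]
width: 0.649
t 22.65 p [ 0.4442 -0.3309  0.0561] yaw 7.2 q [-0.78  0.32  1.92  0.04  0.89 -0.93] w 0.649 mm 55.4 F [-1.3 -0.7 -1.2] tilt [ 0.033  0.008 -0.999]
shift cm [ 0.87 -0.25 -0.01] turn -0.001 alt 3.14 rows>= 0.14553453043832767 0.007137796272929451
```

View pics/c8.png

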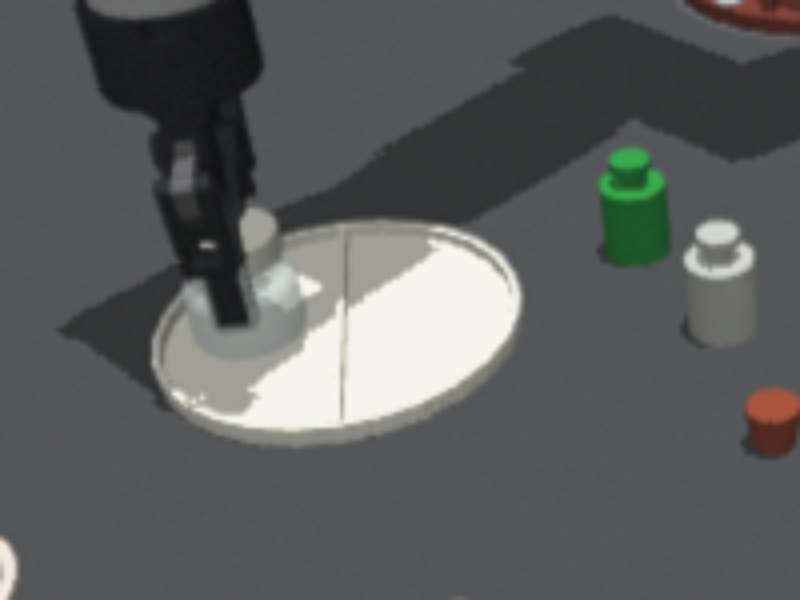

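Jar hangs over the far half, clear of divider and rim. Lower gently.

```bash
python3 -m crank '[[0.3,-0.2,0,0,5],[0.5,-0.2,0,0,5],[0.7,-0.2,0,0,5],[0.8,-0.2,0,0,5],[0.85,-0.2,0,0,5],[0.85,-0.2,0,0,5],[0.85,-0.2,0,0,5],[0.85,-0.2,0,0,5]]'; python3 go.py .442 -.331 .0473 7.3
```

```text
time_s: 23.7
position: [0.4422, -0.3306, 0.0474]
ee_rot: [1.136, 1.247, -1.089]
ft_force: [-1.0, 2.4, 1.9]
width: 0.649
t 23.7 p [ 0.4422 -0.3306  0.0474] yaw 7.2 q [-0.78  0.33  1.92  0.04  0.88 -0.93] w 0.649 mm 55.4 F [-1.   2.4  1.9] tilt [ 0.032  0.009 -0.999]
shift cm [ 0.01 -0.03  0.03] turn -0.001 alt 3.14 rows>= 0.0072803122091174375 0.006807864794137208
```

```bash
python3 -m crank '[[0.1,0,0,0,5],[0.1,0,0,0,8],[0.1,0,0,0,8],[0.1,0,0,0,8],[0.1,0,0,0,8],[0.1,0,0,0,8],[0.1,0,0,0,8],[0.1,0,0,0,8]]';python3 -m crank '[[-2,0,0,0,8],[-6,0,0,0,8],[-10,0,0,0,8],[-14,0,0,0,8],[-16,0,0,0,7],[-16,0,0,0,6.2],[-16,0,0,0,6.2],[-16,0,0,0,6.2]]'; python3 go.py .4528 -.080 .17 -20; python3 - <<'E'
from bench import snapshot,camera_model
import cv2,numpy as np
from h import *
p,d=snapshot("scene");cv2.imwrite("pics/c9.png",cv2.resize(p[130:280,60:260,::-1],(800,600)))
P=cloud("scene",d);k=(P[...,2]>.062)&(P[...,2]<.072)&(np.hypot(P[...,0]-.442,P[...,1]+.331)<.05)
print(cv2.minEnclosingCircle((P[k][:,:2]*1000).astype(np.float32)),np.median(P[k][:,2]))
E
```

```text
time_s: 24.7
position: [0.4423, -0.3306, 0.0464]
ee_rot: [1.136, 1.247, -1.089]
ft_force: [0.2, 0.7, 0.5]
width: 0.937
time_s: 25.7
position: [0.4363, -0.3312, 0.2044]
ee_rot: [1.137, 1.251, -1.09]
ft_force: [0.1, 0.3, -0.2]
width: 0.725
t 25.7 p [ 0.4363 -0.3312  0.2044] yaw 7.2 q [-0.79  0.09  1.85  0.03  1.18 -0.93] w 0.725 mm 61.9 F [ 0.1  0.3 -0.2] tilt [ 0.029  0.011 -1.   ]
shift cm [  3.77   4.69 -24.69] turn 0.475 alt -2.666 rows>= 4.065215082669287 2.5442437921917986
((444.1894836425781, -330.0456237792969), 27.021249771118164) 0.06593525920083
```

View pics/c9.png

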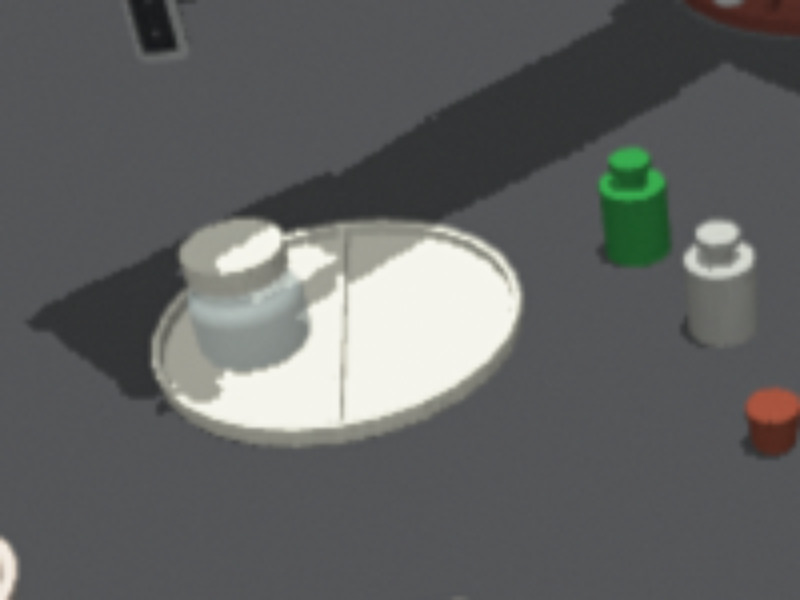

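```bash
python3 -m crank '[[0,1,-5,0.1,6.2],[0,2,-10,0.2,6.2],[0,3,-15,0.3,6.2],[1,4,-20,0.4,6.2],[2,4.7,-24.7,0.47,6.2],[3.7,4.7,-24.7,0.47,6.2],[3.7,4.7,-24.7,0.47,6.2],[3.7,4.7,-24.7,0.47,6.2]]';python3 go.py .4528 -.080 .039 -20;python3 - <<'E'
from bench import snapshot,sensors,camera_model
import cv2,numpy as np
from scipy.spatial.transform import Rotation as Ro
s=sensors.get_state();p,d=snapshot("wrist");cv2.imwrite("pics/w10.png",p[:,:,::-1])
m=camera_model("wrist");v,u=np.mgrid[:420,:560];H=np.array(m["hand_eye"])
X=np.stack([(u-m["cx"])/m["fx"]*d,(v-m["cy"])/m["fy"]*d,d],-1)@H[:3,:3].T+H[:3,3]
P=X@Ro.from_rotvec(s["ee_rot"]).as_matrix().T+s["position"]
for a,b in((.056,.068),(.03,.05)):
    k=(d>0)&(P[...,2]>a)&(P[...,2]<b)&(np.hypot(P[...,0]-.4528,P[...,1]+.08)<.035)
    if k.sum()>3: print(a,cv2.minEnclosingCircle((P[k][:,:2]*1000).astype(np.float32)),k.sum())
E
```

```text
time_s: 26.75
position: [0.4531, -0.081, 0.1707]
ee_rot: [1.484, 1.017, -1.43]
ft_force: [0.6, -0.3, -0.8]
width: 0.726
t 26.75 p [ 0.4531 -0.081   0.1707] yaw -19.8 q [-0.34 -0.06  2.08  0.02  1.1  -0.01] w 0.726 mm 62.0 F [ 0.6 -0.3 -0.8] tilt [ 0.029  0.011 -1.   ]
shift cm [13.16 -0.38  0.18] turn 0.004 alt -3.138 rows>= 2.1073669428792225 0.020246019697443204
0.056 ((450.9052429199219, -81.67817687988281), 11.706271171569824) 660
0.03 ((451.0667419433594, -81.85739135742188), 19.036834716796875) 934
```

View pics/w10.png

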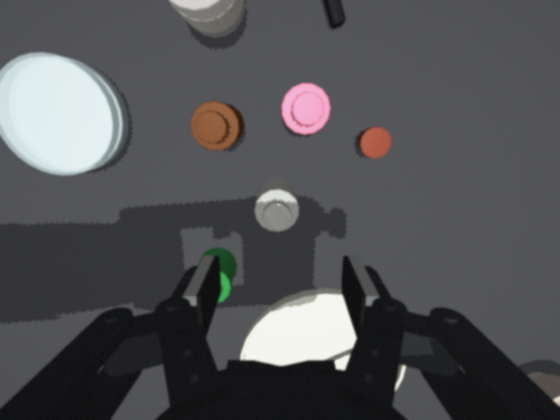

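```bash
python3 -m crank '[[4,-0.45,0.25,0,6.2],[8,-0.45,0.25,0,6.2],[11.5,-0.45,0.25,0,6.2],[13.1,-0.45,0.25,0,6.2],[13.1,-0.45,0.25,0,6.2],[13.1,-0.45,0.25,0,6.2],[13.1,-0.45,0.25,0,6.2],[13.1,-0.45,0.25,0,3]]' 80;python3 -m crank '[[0,0,0,0,3],[0,0,0,0,3],[0,0,0,0,3],[0,0,0,0,3],[0,0,0,0,3],[0,0,0,0,3],[0,0,0,0,3],[0,0,0,0,3]]'; python3 go.py .451 -.0815 .2 -20
```

```text
time_s: 27.8
position: [0.4532, -0.0809, 0.0411]
ee_rot: [1.485, 1.014, -1.428]
ft_force: [-0.2, 0.6, 0.0]
width: 0.525
time_s: 28.8
position: [0.4531, -0.0808, 0.0416]
ee_rot: [1.484, 1.015, -1.428]
ft_force: [-2.6, 0.8, 6.3]
width: 0.421
t 28.8 p [ 0.4531 -0.0808  0.0416] yaw -19.8 q [-0.34  0.17  2.14  0.03  0.8  -0.02] w 0.421 mm 35.9 F [-2.6  0.8  6.3] tilt [ 0.032  0.01  -0.999]
shift cm [-15.84   0.24  -0.18] turn 0.004 alt -3.138 rows>= 2.5345890529601385 0.019842929039943013
```

```bash
python3 -m crank '[[-3,0,0,0,3],[-7,0,0,0,3],[-11,0,0,0,3],[-13,0,0,0,3],[-13,0,0,0,3],[-13,0,0,0,3],[-13,0,0,0,3],[-13,0,0,0,3]]'; python3 go.py .430 -.240 .16 7.3
```

```text
time_s: 29.8
position: [0.4482, -0.0818, 0.1701]
ee_rot: [1.484, 1.017, -1.43]
ft_force: [0.1, -0.5, -5.4]
width: 0.421
t 29.8 p [ 0.4482 -0.0818  0.1701] yaw -19.8 q [-0.35 -0.07  2.09  0.02  1.1  -0.01] w 0.421 mm 36.0 F [ 0.1 -0.5 -5.4] tilt [ 0.029  0.011 -1.   ]
shift cm [ 0.79  3.62 15.52] turn -0.473 alt 2.669 rows>= 2.5530537437568905 2.531684587480424
```

```bash
python3 -m crank '[[0,1,4,-0.12,3],[0,2,8,-0.24,3],[0,3,12,-0.36,3],[0.5,3.6,15.5,-0.47,3],[4,3.6,15.5,-0.47,3],[8,3.6,15.5,-0.47,3],[10.5,3.6,15.5,-0.47,3],[10.5,3.6,15.5,-0.47,3]]'; python3 go.py .430 -.240 .0456 7.3
```

```text
time_s: 30.8
position: [0.4304, -0.237, 0.0601]
ee_rot: [1.138, 1.258, -1.093]
ft_force: [-0.2, 0.4, -4.9]
width: 0.42
t 30.8 p [ 0.4304 -0.237   0.0601] yaw 7.1 q [-0.66  0.2   2.06  0.03  0.88 -0.81] w 0.420 mm 35.9 F [-0.2  0.4 -4.9] tilt [ 0.023  0.016 -1.   ]
shift cm [ 1.44 -0.12  0.31] turn -0.003 alt 3.139 rows>= 0.23635108387011036 0.015245135205171829
```

```bash
python3 -m crank '[[0.4,-0.1,0.2,0,3],[0.8,-0.1,0.2,0,3],[1.1,-0.1,0.2,0,3],[1.3,-0.1,0.2,0,3],[1.4,-0.1,0.2,0,3],[1.4,-0.1,0.2,0,3],[1.4,-0.1,0.2,0,3],[1.4,-0.1,0.2,0,3]]'; python3 go.py .430 -.240 .0456 7.3
```

```text
time_s: 31.8
position: [0.4301, -0.2389, 0.0461]
ee_rot: [1.138, 1.258, -1.093]
ft_force: [-0.2, -0.3, -4.8]
width: 0.417
t 31.8 p [ 0.4301 -0.2389  0.0461] yaw 7.1 q [-0.67  0.23  2.06  0.04  0.85 -0.81] w 0.417 mm 35.6 F [-0.2 -0.3 -4.8] tilt [ 0.024  0.015 -1.   ]
shift cm [ 0.05 -0.03  0.1 ] turn -0.003 alt 3.139 rows>= 0.018932078919413495 0.014962164078383201
```

Still hanging freely; lower a little more until touch.

```bash
python3 -m crank '[[0.05,0,0,0,3],[0.1,0,0,0,3],[0.15,0,0,0,3],[0.2,0,0,0,3],[0.2,0,0,0,3],[0.2,0,0,0,3],[0.2,0,0,0,3],[0.2,0,0,0,3]]'; python3 go.py .430 -.240 .0456 7.3
```

```text
time_s: 32.8
position: [0.4303, -0.2392, 0.0456]
ee_rot: [1.138, 1.258, -1.093]
ft_force: [-3.4, 1.2, 8.9]
width: 0.419
t 32.8 p [ 0.4303 -0.2392  0.0456] yaw 7.2 q [-0.67  0.23  2.06  0.04  0.85 -0.81] w 0.419 mm 35.8 F [-3.4  1.2  8.9] tilt [ 0.023  0.016 -1.   ]
shift cm [-0.01 -0.04  0.08] turn -0.003 alt 3.139 rows>= 0.014244816302546379 0.013838002025062066
```

```bash
python3 -m crank '[[0,0,0,0,5.8],[0,0,0,0,5.8],[0,0,0,0,5.8],[0,0,0,0,5.8],[0,0,0,0,5.8],[0,0,0,0,5.8],[0,0,0,0,5.8],[0,0,0,0,5.8]]';python3 -m crank '[[-2,0,0,0,5.8],[-6,0,0,0,5.8],[-10,0,0,0,5.8],[-14,0,0,0,5.8],[-18,0,0,0,5.8],[-20,0,0,0,5.8],[-20,0,0,0,5.8],[-20,0,0,0,5.8]]'; python3 go.py; python3 - <<'E'
from bench import snapshot,camera_model
import cv2,numpy as np
from h import *
th=np.radians(20.1);O=np.array([460,283.2]);th2=np.radians(7.3);O2=np.array([436,-285.5])
def fr(c,o,t):
    d=np.array(c)-o;return [round(d[0]*np.cos(t)+d[1]*np.sin(t),1),round(-d[0]*np.sin(t)+d[1]*np.cos(t),1)]
for n in("scene","side"):
    p,d=snapshot(n);cv2.imwrite(f"pics/end_{n}.png",p[:,:,::-1]);P=cloud(n,d)
    def c(x,y,r,a,b):
        k=(P[...,2]>a)&(P[...,2]<b)&(np.hypot(P[...,0]-x,P[...,1]-y)<r)
        if k.sum()<3:return (0,0),0,0
        return *cv2.minEnclosingCircle((P[k][:,:2]*1000).astype(np.float32)),np.percentile(P[k][:,2],90).round(4)
    for nm,a,o,t in(("jar",(.443,-.331,.045,.063,.075),O2,th2),("LW",(.43,-.24,.03,.06,.075),O2,th2),("LWsh",(.43,-.24,.03,.046,.056),O2,th2),("SD",(.5145,.303,.035,.062,.073),O,th),("SDnoz",(.5145,.303,.035,.076,.1),O,th)):
        r=c(*a);print(n,nm,r,fr(r[0],o,t))
    for nm,a in(("SW",(.654,.092,.03,.038,.047)),("LD",(.462,.093,.04,.1,.125))): print(n,nm,c(*a))
    k=(P[...,2]>.042)&(P[...,2]<.06)&(np.hypot(P[...,0]-.428,P[...,1]-.2715)<.055)
    r=cv2.minAreaRect((P[k][:,:2]*1000).astype(np.float32));print("box",r,fr(r[0],O,th),np.median(P[k][:,2]))
E
```

```text
time_s: 33.8
position: [0.4303, -0.2392, 0.0455]
ee_rot: [1.138, 1.259, -1.093]
ft_force: [-0.3, 0.5, 0.2]
width: 0.679
time_s: 34.8
position: [0.4251, -0.2418, 0.2442]
ee_rot: [1.138, 1.261, -1.093]
ft_force: [-0.0, 0.6, 0.5]
width: 0.68
t 34.8 p [ 0.4251 -0.2418  0.2442] yaw 7.2 q [-0.68 -0.07  1.95  0.03  1.26 -0.81] w 0.680 mm 58.1 F [-0.   0.6  0.5] tilt [ 0.021  0.017 -1.   ]
scene jar ((443.87957763671875, -330.20977783203125), 26.692211151123047, np.float64(0.0671)) [np.float64(2.1), np.float64(-45.3)]
scene LW ((433.1133728027344, -239.15603637695312), 12.184329986572266, np.float64(0.0669)) [np.float64(3.0), np.float64(46.3)]
scene LWsh ((433.7234802246094, -239.8068389892578), 18.830421447753906, np.float64(0.0516)) [np.float64(3.5), np.float64(45.6)]
scene SD ((517.6766357421875, 302.0355529785156), 10.874676704406738, np.float64(0.0726)) [np.float64(60.6), np.float64(-2.1)]
scene SDnoz ((516.9906005859375, 302.6605224609375), 4.5933122634887695, np.float64(0.087)) [np.float64(60.2), np.float64(-1.3)]
scene SW ((654.1886596679688, 90.91475677490234), 7.647736549377441, np
[... 541 characters left out ...]
12780761719, -238.23179626464844), 19.714632034301758, np.float64(0.0524)) [np.float64(0.6), np.float64(47.6)]
side SD ((514.1549682617188, 304.1676330566406), 10.797005653381348, np.float64(0.0727)) [np.float64(58.1), np.float64(1.1)]
side SDnoz ((516.126220703125, 304.9312744140625), 6.458968162536621, np.float64(0.0881)) [np.float64(60.2), np.float64(1.1)]
side SW ((653.5393676757812, 92.38014221191406), 8.950063705444336, np.float64(0.0441))
side LD ((460.8713073730469, 94.05927276611328), 5.257544040679932, np.float64(0.1168))
box ((428.59039306640625, 273.1811218261719), (84.38367462158203, 44.55998992919922), 20.398174285888672) [np.float64(-32.9), np.float64(1.4)] 0.04915354071580785
```

View pics/end_scene.png

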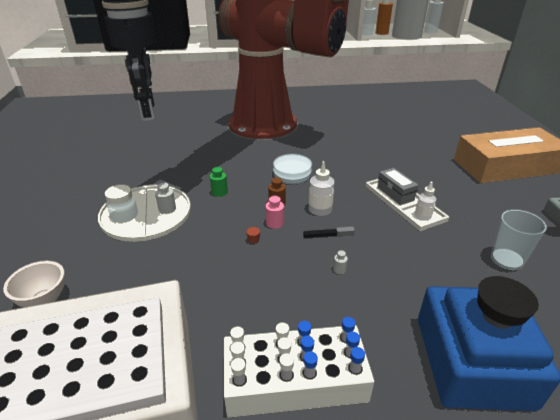

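View pics/end_side.png

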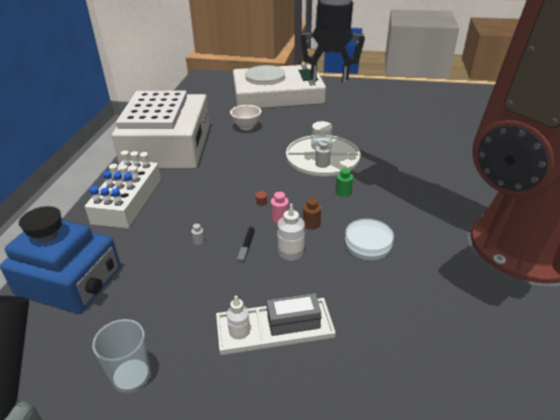

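Everything is in place: box and dropper in the oblong tray (scene 397,185 and 425,205), jar and weight in opposite halves of the round tray (scene 121,203 and 165,199), and the spare items haven't moved.

```bash
python3 -c "
from bench import ticket
print(ticket.sign_off())"
```

```text
the job is handed in; nothing more can be done
None
```

Both kits are made up and I handed the job in at about 35 s of the 106 s. `sign_off` gave no verdict, so what follows rests on my own last checks from the scene and side cameras.

| Item | Measured position (mm, tray frame) | Allowed |
|---|---|---|
| Slide box (long compartment) | x about −32, y about 0 to +1 | x −51 to −17, y ±17 |
| Small dropper (short compartment) | x about +60, y within ±2 | x 41 to 75, y ±17 |
| Jar (round tray) | y about −45 | y below −29 |
| Large weight (round tray) | y about +47 | y above +19 in the half opposite the jar |

- **Heights and tilt:** the top heights match things standing flat on the 4 mm floor to within about 2 mm. I judged uprightness from the pictures and did not measure tilt angles.
- **Spare items:** the large dropper and small weight measured within about 2 mm of their start positions, which is camera noise. In the pictures the coloured look-alikes had not moved.
- **Robot:** all four things are released, and the gripper is about 20 cm clear above them, touching nothing.
- **Disagreements:** the two cameras differed by up to about 3.5 mm on the same object. The tool also picked up a tilt of about 0.03 rad during the moves, and no effect of it shows on the placed things.

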